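Stand the test tiles in the kiln tray, all facing the same way

ROBOT

A 6-joint arm with a two-finger parallel gripper is mounted at the origin on the work surface. World frame = base frame: x ahead of the robot, y to its left, z up, the work surface at z = 0. Lengths are in m, angles in rad, forces in N, time in s.
With the tool pointing down it reaches from about 0.25 to 0.8 m from the base axis. Payload 8.5 kg.
Tool frame: the origin (TCP) lies at the very end of the fingers, on their centre line; the grasp point (between the pads) lies 19 mm behind it (ctrl.hold_point_z is the distance from the TCP to the grasp point, in m); z points along the fingers, y is the line along which they close (so a half turn about z gives the same grasp; the last joint's range is limited). The gripper opens to 85 mm and grips with 20 to 120 N. Pads are 22 mm wide; open, the fingers measure 114 mm over their backs; the gripper's body (76 mm by 85 mm) begins 54 mm behind the grasp point. The pads swing forward as they close: fully open they stand 13 mm farther back than shut.
Start: joints at [0, 0.238, -0.013, 1.319, 0, 1.571], TCP at [0.525, -0, 0.231] pointing down, gripper open.
Joint ranges: [-2.66, 2.66], [-1.03, 1.9], [-1.14, 1.46], [-1.82, 2.27], [-1.45, 1.34], [-3.14, 3.14]. Speed limits (rad/s): [2.22, 2.22, 2.79, 3.14, 3.14, 3.14].

INTERFACE

Orientations are given as a 3x3 rotation matrix whose columns are the frame's x, y, z axes.
In Python, from cell import ctrl gives the robot as it stands.
- The arm moves only by the shell command python3 -m jog 'ROWS'. ROWS is JSON, a list of rows, each a list of 3 entries, a list of its own where there are three numbers: the opening, from 0 (shut) to 1 (fully open), then the shift along the tool's x, y, z in mm, then the turn about the tool's z in rad. A call has exactly 8 rows; each row is the pose to reach, as a shift and turn from the pose commanded when the call began, along the tool's axes at that moment; what a row does not reach only later rows make up. A row lasts 1/10 s, in which the tool goes at most 50 mm and 8.59 degrees, less where a joint would pass 70% of its speed; a pose out of reach is approached as far as the arm can. A call with a gripper value outside its range is refused whole. The fingers move at their own pace and stop on an object; the grip force is fixed at half the most. Time passes only in rows, so rows that repeat a pose let the fingers close, or fill a call up. It gives the time, the measured TCP pose, the force, the opening and the grip force at its end, in the units of the state.
- ctrl.sense(): the state, without advancing time (a new reading comes with each control period).
- ctrl.snapshot(name): name is "scene" or "side" or "wrist"; returns (picture, depth): 400x640x3 uint8, red, green, blue; 400x640 float32, m along the optical axis (not along the pixel's ray), 0 where there is no reading.
- ctrl.get_calibration(name): a dict with "camera_matrix" (3x3 intrinsics, pixels), "k1" (the pictures are not rectified: a ray, as slopes to the right and down, at radius r is drawn at 1 + k1 r^2 times it, then the intrinsics apply), "cam_to_world" (4x4, takes a point from camera to world coordinates). Camera axes: x right, y down, z forward; pixel columns grow to the right and rows downward; lengths in m; the calibration is good to about 2 mm. A picture is of the moment at which its call begins: read the wrist's pose just before it. get_calibration takes no time and is no camera call; for the wrist camera it gives the pose at the moment of the call.
- ctrl.hand_in(): hands the job in; it is judged then, once.
Trained networks look in the newest picture that a camera, given by its name, has taken for a name from the list of things; names that differ only in an ending like _2 or _b are one class to them, and where a whole thing is asked for, a point or a joint stands for the part that bears it (a point fixed in the world has none). Each returns a list of dicts, best first, with "confidence" (0 to 1); they miss things now and then, are a little off and sometimes report something else, mostly with a low value. They report only what shows in the picture. A call takes as long as a camera call. They do not tell look-alikes from the thing itself.
- ctrl.masks_of(thing, camera): "mask" (400x640 bool, what is visible of it) and "uv" ([column, row] in pixels, amid what is visible of it).
The state is a dict: "time": time; "qpos": joint angles; "joint_vel": joint speeds; "joint_efforts": joint torques, N m; "tcp_pos": TCP position; "tcp_rot": TCP orientation; "ft_force": force on the tool from outside, world axes, zero at the start; "torque": the same for the moment, N m; "finger_gap": opening from 0.0 (shut) to 1.0 (fully open); "grasp_force": force on a finger pad.
Only numpy, scipy, OpenCV 4.12 (cv2) and the standard library are available. Lean on these libraries where they do the work, as an engineer would, in place of code of your own. Each camera call takes 0.05 s, during which the arm holds its last target. There are 200 camera calls.

TASK

Load the tray for the kiln: lift the clay test tile off its hook, pick up the other one that lies on its back, and stand one in each of the two empty bays of the tray. Each must stand on its foot, near the middle of its bay, facing the same way as the tile already standing in the middle bay, and be pushed back so that its back is flat against the bay's backrest. The tiles chip, so set them down gently and never let them drop; leave the standing tile, the jar, the mug and the brush where they are.

Things in the scene. Friction and masses are not known exactly. Their poses are not given: they have to be found in the camera images.
- tile_a: L-shaped red-brown clay test tile, 90 tall, 56 wide: plate 10 thick, at its lower edge a foot 10 thick reaching 40 out from the back face; hole 22 across, centred 73 above the underside; 110 g. Origin: middle of the back face's lower edge; z up the plate, y across, foot points to -x (front). This one hangs upright by its hole on the hook, foot away from the post.
- tile_b: L-shaped red-brown clay test tile, 90 tall, 56 wide: plate 10 thick, at its lower edge a foot 10 thick reaching 40 out from the back face; hole 22 across, centred 73 above the underside; 110 g. Origin: middle of the back face's lower edge; z up the plate, y across, foot points to -x (front). This one lies on its back on the table, its foot standing up, its top end towards the robot.
- tile_c: L-shaped red-brown clay test tile, 90 tall, 56 wide: plate 10 thick, at its lower edge a foot 10 thick reaching 40 out from the back face; hole 22 across, centred 73 above the underside; 110 g. Origin: middle of the back face's lower edge; z up the plate, y across, foot points to -x (front). This one already stands in the tray's middle bay as all should.
- tile_a_foot (a point): the middle of the front lower edge of tile_a's foot, 40 mm in front (-x) of its origin; axes as the tile's
- tile_b_foot (a point): the middle of the front lower edge of tile_b's foot, 40 mm in front (-x) of its origin; axes as the tile's
- tray: fixed plywood tray: base 110 (x) by 290 (y), 12 thick, no rim; three upright backrests 40 wide, 8 thick, 55 tall above the base, front faces at x=+30, middles at y=-95, 0, +95; thin dark lines on the base part the bays. Origin: centre of its underside, z up; tiles face -x.
- bay_left (a point): the tray's left bay (y=+95 mm): on the base's upper face (z=12), at the front face and mid-width of the backrest; axes as the tray's. A well placed tile has its origin here and its axes along these
- bay_right (a point): the tray's right bay (y=-95 mm): on the base's upper face (z=12), at the front face and mid-width of the backrest; axes as the tray's. A well placed tile has its origin here and its axes along these
- stand: fixed: base 110 (x) by 90, 12 thick; post 12 across at x=+35, 133 tall; from it a level wire 5 thick, axis 130 above the table, runs to x=-37, then an upturned tip to x=-42, 8.5 higher than the wire. Tile_a's back is at about x=-10, underside 49 up; its hole leaves 17 of free lift: lift about 12 to clear the tip. Origin: centre of the underside, z up.
- hook (a point): on the wire's axis at the foot of the upturned tip; axes as the stand's
- jar: closed jar, 56 across, 75 tall, upright on the table; leave it. Origin: centre of its underside.
- mug: mug, 74 across, 85 tall, upright on the table; leave it. Origin: centre of its underside.
- brush: brush 160 long lying crosswise on the table between robot and tray; leave it. Lies along its x.
Things that resemble listed ones, but are neither listed nor needed, are in the scene too. Leave any green, purple or yellow look-alike of the tile_a alone.

How it is judged:
By the outcome, as a careful person would: the job done as asked, in the order asked, and still so for the second after the job is handed in, with the robot touching nothing.
It also fails if it takes over 72 s, if anything falls off the work surface, if the arm or the gripper's body presses on something with over 40 N, if the wrist force passes 120 N, or if a joint passes its speed limit or range.

## Working session

There is one attempt and no reset: what is moved stays moved. The work goes in short steps, Python scripts to look and compute and a shell command to move; the robot and the scene stay as the last step left them, time stands still between calls to the robot, and variables do not carry over. Pictures are saved under pics/ and viewed, at most 10 in all, crops included, and the job is handed in when it is done.

```bash
ls; mkdir -p pics; cat > h.py <<'E'
import numpy as np, cv2
from cell import ctrl
def pts(name, depth, cal=None):
    c=cal or ctrl.get_calibration(name); K=np.array(c["camera_matrix"]); T=np.array(c["cam_to_world"])
    v,u=np.mgrid[0:400,0:640]
    p=cv2.undistortPoints(np.stack([u.ravel(),v.ravel()],1).astype(float)[:,None],K,np.array([c["k1"],0,0,0.]))[:,0]
    d=depth.ravel()
    P=np.c_[p[:,0]*d,p[:,1]*d,d]@T[:3,:3].T+T[:3,3]
    P[d==0]=np.nan
    return P.reshape(400,640,3)
def save(n,im): cv2.imwrite(f"pics/{n}.png",im[:,:,::-1])
E
python3 - <<'E'
from h import *
for n in ("scene","side"):
    im,d=ctrl.snapshot(n); np.savez(f"{n}0.npz",im=im,d=d); save(n+"0",im)
    P=pts(n,d)
    print(n,np.round(ctrl.get_calibration(n)["cam_to_world"],2).tolist())
    for t in ("tile_a","tray","stand","jar","mug","brush"):
        for r in ctrl.masks_of(t,n):
            q=P[r["mask"]]; q=q[~np.isnan(q[:,0])]
            print(t,round(r["confidence"],2),np.round(r["uv"]),len(q),im[r["mask"]].mean(0).round(),np.percentile(q,[2,50,98],axis=0).round(3).tolist() if len(q) else "")
E
```

```text
pics
scene [[0.64, 0.56, -0.54, 1.29], [0.77, -0.47, 0.43, -0.57], [-0.01, -0.69, -0.73, 1.07], [0.0, 0.0, 0.0, 1.0]]
tile_a 0.96 [247. 216.] 521 [136. 121.  19.] [[0.398, -0.212, 0.001], [0.456, -0.179, 0.034], [0.489, -0.157, 0.091]]
tile_a 0.9 [244. 246.] 451 [90. 54. 32.] [[0.554, -0.296, 0.051], [0.579, -0.273, 0.096], [0.587, -0.24, 0.14]]
tile_a 0.81 [332. 213.] 282 [112.  74.  46.] [[0.592, -0.016, 0.013], [0.627, -0.002, 0.072], [0.637, 0.041, 0.104]]
tile_a 0.79 [274. 304.] 566 [ 40. 102.  45.] [[0.702, -0.318, 0.004], [0.732, -0.289, 0.023], [0.758, -0.278, 0.091]]
tile_a 0.73 [220. 226.] 558 [84. 48. 90.] [[0.385, -0.303, -0.002], [0.416, -0.271, 0.028], [0.443, -0.245, 0.091]]
tile_a 0.63 [373. 168.] 357 [130.  80.  47.] [[0.483, 0.233, -0.001], [0.531, 0.255, 0.01], [0.569, 0.288, 0.041]]
tray 0.85 [326. 228.] 2460 [161. 147. 102.] [[0.536, -0.135, 0.003], [0.619, -0.023, 0.012], [0.678, 0.139, 0.065]]
tray 0.34 [334. 212.] 219 [108.  67.  40.] [[0.6, -0.015, 0.018], [0.628, 0.002, 0.076], [0.636, 0.04, 0.104]]
stand 0.81 [254. 266.] 981 [116.  79.  44.] [[0.549, -0.313
[... 1520 characters left out ...]
6, 0.154, 0.065]]
stand 0.91 [340. 183.] 498 [137.  86.  49.] [[0.538, -0.3, 0.004], [0.604, -0.248, 0.013], [0.642, -0.207, 0.13]]
stand 0.4 [296. 211.] 309 [125.  65.  39.] [[0.592, -0.014, 0.014], [0.621, 0.024, 0.036], [0.63, 0.046, 0.103]]
jar 0.75 [404. 169.] 296 [174. 162. 146.] [[0.404, -0.448, 0.004], [0.425, -0.409, 0.049], [0.456, -0.396, 0.078]]
mug 0.66 [286. 326.] 1311 [119. 112. 107.] [[0.369, 0.413, 0.005], [0.398, 0.459, 0.057], [0.437, 0.511, 0.086]]
brush 0.64 [347. 237.] 439 [148. 134. 116.] [[0.417, -0.075, -0.001], [0.436, 0.032, 0.018], [0.465, 0.084, 0.022]]
brush 0.51 [280. 273.] 630 [178.  96.  57.] [[0.479, 0.236, -0.0], [0.533, 0.269, 0.01], [0.567, 0.295, 0.041]]
```

```bash
python3 - <<'E'
from h import *
a=np.load("scene0.npz")["im"][90:330,150:450]; b=np.load("side0.npz")["im"][130:330,220:460]
a=cv2.resize(a,(400,320)) ; b=cv2.resize(b,(384,320))
a=np.load("scene0.npz")["im"][110:330,150:430]; b=np.load("side0.npz")["im"][120:340,240:440]
a=cv2.resize(a,None,fx=1.7,fy=2.2 if 0 else 1.7,interpolation=3); b=cv2.resize(b,None,fx=1.5,fy=1.7,interpolation=3)
save("c1",np.hstack([a,b]))
# tray base plane fit, stand base, tile b, tile c
for n in ("scene","side"):
    z=np.load(n+"0.npz"); im,d=z["im"],z["d"]; P=pts(n,d); X,Y,Z=P[...,0],P[...,1],P[...,2]
    hsv=cv2.cvtColor(im,cv2.COLOR_RGB2HSV)
    red=(hsv[...,0]<15)&(hsv[...,1]>110)
    def rep(t,m,topz=None):
        q=P[m]
        if len(q)<10: print(n,t,len(q)); return
        r=cv2.minAreaRect(q[:,:2].astype(np.float32))
        print(n,t,len(q),"rect",np.round(r[0],4),np.round(r[1],4),round(r[2],1),"z",np.percentile(q[:,2],[5,50,95]).round(4))
    rep("traybase",(abs(Z-.012)<.005)&(X>.5)&(X<.72)&(abs(Y)<.17)&(im[...,0]>90)&~red)
    rep("backrest",(Z>.06)&(Z<.072)&(X>.55)&(X<.72)&(abs(Y)<.17)&~red)
    for lo,hi in((-.17,-.05),(-.05,.06),(.06,.17)): rep("backrest%g"%lo,(Z>.035)&(Z<.072)&(X>.55)&(X<.72)&(Y>lo)&(Y<hi)&~red)
    rep("tile_b plate",red&(Z<.016)&(Z>.004)&(Y>.2)&(X<.6)&(X>.45))
    rep("tile_b foot",red&(Z>.025)&(Z<.05)&(Y>.2)&(X<.6)&(X>.45))
    rep("tile_c up",red&(Z>.05)&(X>.58)&(abs(Y)<.1))
    rep("tile_a up",red&(Z>.075)&(Y<-.2)&(X>.5)&(X<.65))
    rep("standbase",(abs(Z-.012)<.005)&(X>.5)&(X<.68)&(Y<-.19)&(Y>-.34))
    rep("post",(Z>.05)&(X>.6)&(X<.67)&(Y<-.19)&(Y>-.34))
    rep("all red",red)
E
```

```text
scene traybase 1961 rect [0.6035 0.0061] [0.1129 0.293 ] 12.7 z [0.008  0.0114 0.0151]
scene backrest 143 rect [0.6356 0.0139] [0.0128 0.2302] 13.0 z [0.0608 0.0653 0.0695]
scene backrest-0.17 104 rect [ 0.6583 -0.0779] [0.0107 0.0431] 16.1 z [0.0383 0.0565 0.0689]
scene backrest-0.05 118 rect [0.6344 0.0167] [0.0124 0.0518] 15.4 z [0.0366 0.0593 0.0686]
scene backrest0.06 87 rect [0.615  0.1051] [0.0115 0.0433] 12.7 z [0.0378 0.0575 0.0674]
scene tile_b plate 309 rect [0.5283 0.7902] [0.1242 1.1189] 1.5 z [0.0049 0.0092 0.0144]
scene tile_b foot 197 rect [0.5612 0.7937] [0.1156 1.11  ] 5.6 z [0.0263 0.0367 0.0482]
scene tile_c up 132 rect [0.6272 0.0115] [0.0132 0.0532] 14.7 z [0.0645 0.0911 0.1034]
scene tile_a up 262 rect [ 0.5944 -0.2716] [0.0498 0.0614] 80.1 z [0.0776 0.111  0.1393]
scene standbase 824 rect [ 0.5915 -0.267 ] [0.1126 0.101 ] 14.5 z [0.008  0.0112 0.0147]
scene post 112 rect [ 0.618  -0.2538] [0.0282 0.0121] 3.3 z [0.0552 0.1026 0.133 ]
scene all red 19763 rect [nan nan] [0. 0.] 0.0 z [nan nan nan]
side traybase 1413 rect [0.6048 0.0077] [0.1112 0.302 ] 13.3 z [0.
[... 269 characters left out ...]
0.0511 0.067 ]
side backrest0.06 71 rect [0.6147 0.1109] [0.0086 0.0431] 15.8 z [0.0381 0.0577 0.0693]
side tile_b plate 602 rect [0.544  0.4531] [0.4513 0.0936] 82.6 z [0.0064 0.0107 0.0149]
side tile_b foot 91 rect [0.5621 0.2677] [0.0106 0.0593] 4.1 z [0.0265 0.0366 0.0429]
side tile_c up 136 rect [ 0.6343 -0.0075] [0.0132 0.1164] 16.4 z [0.0541 0.079  0.1034]
side tile_a up 79 rect [ 0.5761 -0.2623] [0.0107 0.0645] 15.3 z [0.0802 0.1104 0.1388]
side standbase 370 rect [ 0.5918 -0.2598] [0.1107 0.0996] 12.3 z [0.0082 0.012  0.0158]
side post 83 rect [ 0.62   -0.2524] [0.0253 0.0188] 21.5 z [0.0557 0.1028 0.1327]
side all red 6753 rect [ 0.7198 -0.6224] [2.1894 1.8917] 50.9 z [nan nan nan]
```

View pics/c1.png

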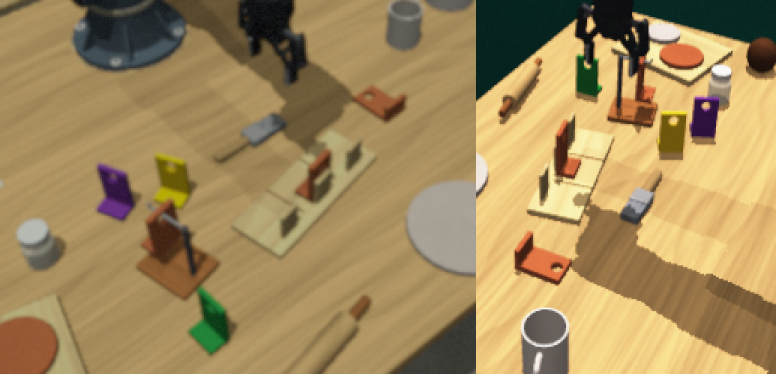

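Candidates: red-brown at scene (244,246) hanging on the stand = tile_a. Red-brown at (373,168), lying with its foot up = tile_b. Red-brown at (332,213), standing in the tray = tile_c, to be left. Yellow (247,216), green (274,304) and purple (220,226) are look-alikes and stay put. The picture shows the tray yawed about 13°. Next I move near tile_a for an enlarged wrist view.

```bash
python3 - <<'E'
from h import *
s=ctrl.sense(); print(np.round(s["tcp_rot"],3).tolist(),s["finger_gap"],s["time"])
c=ctrl.get_calibration("wrist"); print(np.round(c["cam_to_world"],3).tolist(), np.round(c["camera_matrix"],0).tolist())
E
```

```text
[[-0.0, 1.0, -0.0], [1.0, 0.0, 0.0], [0.0, -0.0, -1.0]] 1.0005952884527163 0.7
[[1.0, -0.0, 0.0, 0.525], [-0.0, -0.958, -0.287, 0.072], [0.0, 0.287, -0.958, 0.375], [0.0, 0.0, 0.0, 1.0]] [[295.0, 0.0, 317.0], [0.0, 295.0, 203.0], [0.0, 0.0, 1.0]]
```

```bash
python3 -m jog '[[1,[-40,10,0],0.15],[1,[-85,18,0],0.3],[1,[-130,26,0],0.45],[1,[-175,35,0],0.6],[1,[-220,44,0],0.75],[1,[-266,52,0],0.9],[1,[-266,52,0],1.05],[1,[-266,52,0],1.2]]'; python3 -m jog '[[1,[0,0,0],0.1],[1,[0,0,0],0.135],[1,[0,0,0],0.135],[1,[0,0,0],0.135],[1,[0,0,0],0.135],[1,[0,0,0],0.135],[1,[0,0,0],0.135],[1,[0,0,0],0.135]]'
cat > w.py <<'E'
from h import *
import sys
s=ctrl.sense(); cal=ctrl.get_calibration("wrist"); im,d=ctrl.snapshot("wrist"); P=pts("wrist",d,cal)
np.savez(sys.argv[1]+".npz",im=im,P=P); save(sys.argv[1],im)
print("tcp",np.round(s["tcp_pos"],4),"R",np.round(np.array(s["tcp_rot"])[:,:2],3).tolist(),"q",np.round(s["qpos"],2),s["time"])
for r in ctrl.masks_of("tile_a","wrist"):
    q=P[r["mask"]]; q=q[~np.isnan(q[:,0])]
    if len(q)>10:
        t=q[q[:,2]>np.percentile(q[:,2],95)-.006]
        print(round(r["confidence"],2),np.round(r["uv"]),im[r["mask"]].mean(0).round(),np.percentile(q,[2,50,98],axis=0).round(3).tolist(),"top",[np.round(x,4) for x in cv2.minAreaRect(t[:,:2].astype(np.float32))],t[:,2].mean().round(4))
E
python3 w.py w1
```

```text
time: 1.5
tcp_pos: [0.5768, -0.2679, 0.2305]
tcp_rot: [[0.935, 0.354, -0.001], [0.354, -0.935, 0.0], [-0.001, -0.001, -1.0]]
ft_force: [-0.0, 0.5, -0.0]
finger_gap: 0.992
grasp_force: 0.0
time: 2.3
tcp_pos: [0.577, -0.266, 0.2313]
tcp_rot: [[0.972, 0.234, -0.0], [0.234, -0.972, -0.0], [-0.0, 0.0, -1.0]]
ft_force: [0.1, -0.8, 0.4]
finger_gap: 1.002
grasp_force: 0.0
tcp [ 0.577  -0.266   0.2313] R [[0.972, 0.234], [0.234, -0.972], [-0.0, 0.0]] q [-0.43  0.43  0.27  1.41 -0.    2.47] 2.3
0.97 [288. 296.] [83. 42. 95.] [[0.389, -0.302, 0.005], [0.42, -0.271, 0.03], [0.444, -0.25, 0.092]] top [array([ 0.4112, -0.2649]), array([0.0518, 0.0107]), np.float64(26.8208)] 0.0906
0.73 [73. 79.] [114.  66.  37.] [[0.592, -0.018, 0.018], [0.621, 0.0, 0.029], [0.637, 0.035, 0.104]] top [array([0.6278, 0.0075]), array([0.0103, 0.0462]), np.float64(11.8935)] 0.1026
0.73 [231. 249.] [130. 109.   4.] [[0.433, -0.216, 0.001], [0.468, -0.184, 0.012], [0.49, -0.157, 0.091]] top [array([ 0.5232, -0.1904]), array([0.0098, 0.1257]), np.float64(60.7052)] 0.1104
0.71 [377.  45.] [ 59. 117.  61.] [[0.701, -0.319, 0.001], [0.727, -0.287, 0.043], [0.757, -0.278, 0.092]] top [array([ 0.7268, -0.2846]), array([0.0513, 0.0106]), np.float64(3.9533)] 0.0909
0.68 [312. 201.] [80. 45. 25.] [[0.566, -0.292, 0.056], [0.578, -0.267, 0.124], [0.587, -0.24, 0.141]] top [array([ 0.5742, -0.2669]), array([0.0109, 0.0557]), np.float64(15.1063)] 0.1391
```

View pics/w1.png

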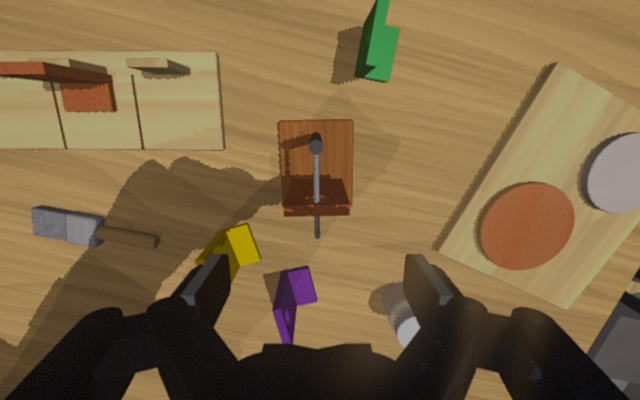

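The tile at wrist pixel (312,205) is red-brown and threaded on the wire, with its top edge from (283,210) to (350,212) — that is tile_a. The purple (288,296) and yellow (231,249) ones stand clear of it. I descend and grip its sides.

```bash
python3 -m jog '[[1,[-2.5,0.5,20],-0.017],[1,[-2.5,0.5,50],-0.017],[1,[-2.5,0.5,80],-0.017],[1,[-2.5,0.5,105],-0.017],[1,[-2.5,0.5,125],-0.017],[1,[-2.5,0.5,140],-0.017],[1,[-2.5,0.5,150],-0.017],[1,[-2.5,0.5,150],-0.017]]'; python3 -m jog '[[0.72,[0,0,0],0],[0.7,[0,0,0],0],[0.68,[0,0,0],0],[0.66,[0,0,0],0],[0.64,[0,0,0],0],[0.62,[0,0,0],0],[0.6,[0,0,0],0],[0.6,[0,0,0],0]]'
```

```text
time: 3.2
tcp_pos: [0.5739, -0.2667, 0.08]
tcp_rot: [[0.968, 0.25, -0.002], [0.25, -0.968, 0.001], [-0.002, -0.001, -1.0]]
ft_force: [-0.8, -0.2, 0.5]
finger_gap: 0.999
grasp_force: 0.0
time: 4.0
tcp_pos: [0.5749, -0.2671, 0.0821]
tcp_rot: [[0.968, 0.25, 0.001], [0.25, -0.968, -0.0], [0.001, 0.001, -1.0]]
ft_force: [-1.0, 2.0, 5.4]
finger_gap: 0.645
grasp_force: 61.9
```

```bash
python3 -m jog '[[0.5,[0,0,-2],0],[0.5,[0,0,-5],0],[0.5,[0,0,-8],0],[0.5,[0,0,-11],0],[0.5,[0,0,-13],0],[0.5,[0,0,-13],0],[0.5,[-3,0,-13],0],[0.5,[-8,0,-13],0]]'
```

```text
time: 4.8
tcp_pos: [0.5666, -0.269, 0.094]
tcp_rot: [[0.968, 0.25, -0.0], [0.25, -0.968, 0.0], [-0.0, -0.0, -1.0]]
ft_force: [-0.5, 0.4, -1.3]
finger_gap: 0.649
grasp_force: 63.3
```

```bash
python3 -m jog '[[0.5,[-7,0,0],0],[0.5,[-15,0,0],0],[0.5,[-23,0,0],0],[0.5,[-31,0,0],0],[0.5,[-39,0,0],0],[0.5,[-46,0,0],0],[0.5,[-48,0,-5],0],[0.5,[-48,0,-15],0]]'; python3 -m jog '[[0.5,[0,0,-15],0],[0.5,[0,0,-35],0],[0.5,[0,0,-55],0],[0.5,[0,0,-75],0],[0.5,[0,0,-90],0],[0.5,[0,0,-100],0],[0.5,[0,0,-100],0],[0.5,[0,0,-100],0]]'
python3 - <<'E'
from h import *
im,d=ctrl.snapshot("scene"); save("s2",im[110:310,150:400])
P=pts("scene",d)
for r in ctrl.masks_of("tile_a","scene"):
    q=P[r["mask"]]; q=q[~np.isnan(q[:,0])]; c=im[r["mask"]].mean(0)
    print(round(r["confidence"],2),np.round(r["uv"]),c.round(),np.percentile(q,[2,50,98],axis=0).round(3).tolist())
E
```

```text
time: 5.6
tcp_pos: [0.5197, -0.281, 0.1094]
tcp_rot: [[0.968, 0.25, -0.001], [0.25, -0.968, 0.001], [-0.001, -0.001, -1.0]]
ft_force: [0.6, -0.8, -1.5]
finger_gap: 0.646
grasp_force: 63.4
time: 6.4
tcp_pos: [0.5205, -0.281, 0.2091]
tcp_rot: [[0.968, 0.25, -0.0], [0.25, -0.968, 0.0], [-0.0, -0.0, -1.0]]
ft_force: [0.3, 0.1, -1.3]
finger_gap: 0.645
grasp_force: 63.4
0.8 [220. 230.] [79. 40. 93.] [[0.389, -0.302, 0.004], [0.42, -0.275, 0.012], [0.444, -0.251, 0.05]]
0.68 [220. 205.] [68. 40. 24.] [[0.498, -0.312, 0.173], [0.524, -0.28, 0.215], [0.533, -0.253, 0.265]]
0.63 [375. 166.] [136.  88.  53.] [[0.477, 0.232, -0.003], [0.529, 0.259, 0.01], [0.569, 0.303, 0.041]]
0.61 [274. 304.] [ 47. 105.  48.] [[0.686, -0.318, -0.001], [0.732, -0.289, 0.016], [0.758, -0.276, 0.091]]
0.55 [332. 212.] [119.  81.  51.] [[0.569, -0.015, 0.011], [0.627, 0.001, 0.071], [0.637, 0.043, 0.104]]
```

View pics/s2.png

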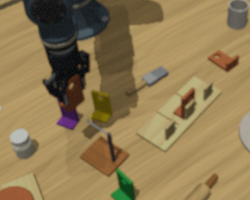

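```bash
python3 -m jog '[[0.5,[15,-15,0],0.026],[0.5,[38,-39,0],0.026],[0.5,[64,-65,0],0.026],[0.5,[90,-92,0],0.026],[0.5,[116,-118,0],0.026],[0.5,[138,-140,0],0.026],[0.5,[153,-156,0],0.026],[0.5,[160,-163,0],0.026]]'; python3 -m jog '[[0.5,[0,0,20],0],[0.5,[0,0,40],0],[0.5,[0,0,55],0],[0.5,[0,0,65],0],[0.5,[0,0,70],0],[0.5,[0,0,70],0],[0.5,[0,0,70],0],[0.5,[0,0,70],0]]'
python3 w.py w3; python3 - <<'E'
from h import *
z=np.load("w3.npz"); P=z["P"]; im=z["im"]; q=P.reshape(-1,3); c=im.reshape(-1,3)
th=np.radians(13); ex=np.array([np.cos(th),np.sin(th)]); ey=np.array([-ex[1],ex[0]]); o=np.array([.6546,-.0788])
L=np.c_[(q[:,:2]-o)@ex,(q[:,:2]-o)@ey,q[:,2]]
m=(L[:,2]>.03)&(L[:,2]<.072)&(L[:,0]>-.004)&(L[:,0]<.02)&(abs(L[:,1])<.035)
t=L[m]; print("backrest right",len(t),np.percentile(t,[2,50,98],axis=0).round(4).tolist(), [np.round(x,4) for x in cv2.minAreaRect(t[:,:2].astype(np.float32))])
m=(L[:,2]>.09)&(abs(L[:,0])<.06)&(abs(L[:,1])<.04)&(c[:,0]>1.5*c[:,2]); t=L[m]
print("tile",len(t),np.percentile(t,[2,50,98],axis=0).round(4).tolist())
E
```

```text
time: 7.3
tcp_pos: [0.635, -0.0813, 0.2081]
tcp_rot: [[0.974, 0.227, -0.002], [0.227, -0.974, 0.0], [-0.002, -0.001, -1.0]]
ft_force: [0.3, 0.1, -1.5]
finger_gap: 0.645
grasp_force: 63.5
time: 8.1
tcp_pos: [0.635, -0.0834, 0.1401]
tcp_rot: [[0.974, 0.225, 0.001], [0.225, -0.974, -0.0], [0.001, 0.0, -1.0]]
ft_force: [-0.2, 0.1, -1.0]
finger_gap: 0.645
grasp_force: 63.5
tcp [ 0.635  -0.0834  0.1401] R [[0.974, 0.225], [0.225, -0.974], [0.001, 0.0]] q [-0.13  0.47  0.11  1.2  -0.    2.78] 8.1
0.89 [190. 204.] [93. 54. 32.] [[0.597, -0.017, 0.02], [0.628, 0.004, 0.09], [0.637, 0.041, 0.104]] top [array([0.6266, 0.0144]), array([0.0108, 0.0566]), np.float64(13.0313)] 0.1026
0.82 [591. 152.] [49. 71. 33.] [[0.702, -0.288, 0.003], [0.727, -0.279, 0.057], [0.755, -0.277, 0.091]] top [array([ 0.7235, -0.2834]), array([0.0452, 0.0126]), np.float64(6.2572)] 0.0893
0.79 [436. 384.] [ 91.  43. 107.] [[0.422, -0.3, 0.001], [0.44, -0.279, 0.011], [0.651, -0.11, 0.23]] top [array([ 0.532 , -0.1979]), array([0.2976, 0.0232]), np.float64(40.6234)] 0.0206
0.59 [316. 290.] [75. 41. 24.] [[0.629, -0.109, 0.11], [0.638, -0.084, 0.173], [0.646, -0.057, 0.198]] top [array([ 0.6409, -0.0826]), array([0.0247, 0.0514]), np.float64(12.4634)] 0.1967
backrest right 983 [[-0.0008, -0.0206, 0.0333], [0.0061, -0.0019, 0.0673], [0.007, 0.0169, 0.0692]] [array([ 0.003 , -0.0018]), array([0.0082, 0.0393]), np.float64(0.0697)]
tile 18183 [[-0.024, -0.0368, 0.114], [-0.0152, -0.0058, 0.1823], [-0.0025, 0.0269, 0.2263]]
```

View pics/w3.png

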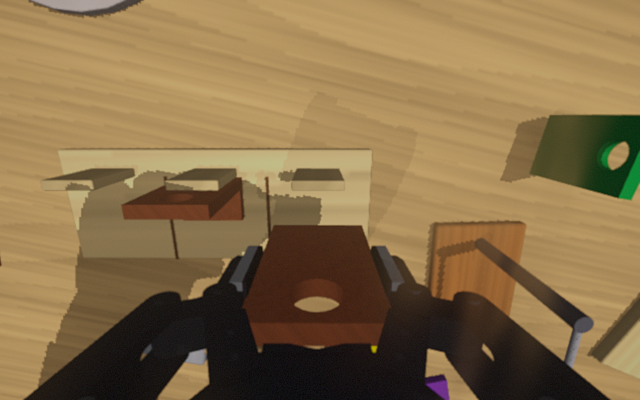

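The wrist picture shows tile_a gripped upright, hole at (317,297), with the empty right bay's backrest at (318,178) straight ahead. I check its tilt and lower it towards the base.

```bash
python3 - <<'E'
from h import *
z=np.load("w3.npz"); P=z["P"]
q=P[235:275,290:345].reshape(-1,3); q=q[~np.isnan(q[:,0])]
th=np.radians(13); ex=np.array([np.cos(th),np.sin(th)]); ey=np.array([-ex[1],ex[0]]); o=np.array([.6546,-.0788])
L=np.c_[(q[:,:2]-o)@ex,(q[:,:2]-o)@ey,q[:,2]]
A=np.c_[L[:,1:],np.ones(len(L))]; c=np.linalg.lstsq(A,L[:,0],rcond=None)[0]; print("x=a*y+b*z+c",c, "range",L.min(0),L.max(0), "x at tcp z+.02",c@[0,.16,1])
E
python3 -m jog '[[0.5,[0,1.5,15],0],[0.5,[0,1.5,32],0],[0.5,[0,1.5,48],0],[0.5,[0,1.5,62],0],[0.5,[0,1.5,74],0],[0.5,[0,1.5,83],0],[0.5,[0,1.5,88],0],[0.5,[0,1.5,88],0]]'
```

```text
x=a*y+b*z+c [-0.00099404 -0.02767879 -0.01062293] range [-0.01617601 -0.01692022  0.12252659] [-0.01330381  0.0146859   0.16714148] x at tcp z+.02 -0.015051540926322271
time: 9.0
tcp_pos: [0.6347, -0.0847, 0.0508]
tcp_rot: [[0.974, 0.225, -0.001], [0.225, -0.974, 0.0], [-0.001, -0.0, -1.0]]
ft_force: [0.0, -0.2, -0.4]
finger_gap: 0.646
grasp_force: 63.5
```

```bash
python3 -m jog '[[0.5,[3,0,1],0],[0.5,[6,0,2],0],[0.5,[9,0,3],0],[0.5,[11,0,3],0],[0.5,[12.5,0,3],0],[0.5,[13.5,0,3],0],[0.5,[14.5,0,3],0],[0.5,[14.5,0,3],0]]'
```

```text
time: 9.8
tcp_pos: [0.6478, -0.0817, 0.0481]
tcp_rot: [[0.974, 0.225, -0.002], [0.225, -0.974, -0.0], [-0.002, -0.0, -1.0]]
ft_force: [-5.6, -1.5, 1.6]
finger_gap: 0.646
grasp_force: 63.6
```

Contact with the backrest at about 5 N. I lower onto the base in small steps.

```bash
python3 -m jog '[[0.5,[0.7,0,0.5],0],[0.5,[1,0,1],0],[0.5,[1,0,1.5],0],[0.5,[1,0,2],0],[0.5,[1,0,2.3],0],[0.5,[1,0,2.3],0],[0.5,[1,0,2.3],0],[0.5,[1,0,2.3],0]]'
```

```text
time: 10.6
tcp_pos: [0.6482, -0.0815, 0.0464]
tcp_rot: [[0.975, 0.224, -0.003], [0.224, -0.975, -0.0], [-0.003, -0.0, -1.0]]
ft_force: [-9.0, -2.4, 7.7]
finger_gap: 0.647
grasp_force: 64.3
```

```bash
python3 -m jog '[[0.62,[0,0,0],0],[0.65,[0,0,0],0],[0.67,[0,0,0],0],[0.7,[0,0,0],0],[0.76,[0,0,0],0],[0.85,[0,0,0],0],[0.88,[0,0,0],0],[0.88,[0,0,0],0]]';  python3 -m jog '[[0.88,[-1,0,-10],0],[0.88,[-1,0,-30],0],[0.88,[-1,0,-60],0],[0.88,[-1,0,-90],0],[0.88,[-1,0,-115],0],[0.88,[-1,0,-130],0],[0.88,[-1,0,-130],0],[0.88,[-1,0,-130],0]]'
cat > t.py <<'E'
from h import *
import sys
n=sys.argv[1]; oy=float(sys.argv[2])   # bay y in tray
z=np.load(n+".npz"); q=z["P"].reshape(-1,3); c=z["im"].reshape(-1,3).astype(float)
th=np.radians(13); ex=np.array([np.cos(th),np.sin(th)]); ey=np.array([-ex[1],ex[0]]); o=np.array([.6546,-.0788])+(oy+.095)*ey
L=np.c_[(q[:,:2]-o)@ex,(q[:,:2]-o)@ey,q[:,2]]; red=(c[:,0]>1.4*c[:,1])&(c[:,0]>1.8*c[:,2])
def rep(t,m):
    t_=L[m]
    if len(t_)<10: print(t,len(t_)); return
    r=cv2.minAreaRect(t_[:,:2].astype(np.float32)); print(t,len(t_),np.percentile(t_,[2,50,98],axis=0).round(4).tolist(),[np.round(x,4) for x in r])
w=(abs(L[:,1])<.045)
rep("tile top",red&w&(L[:,2]>.095)&(L[:,2]<.11)&(abs(L[:,0])<.04))
rep("tile foot",red&w&(L[:,2]<.03)&(L[:,2]>.014)&(L[:,0]<-.012)&(L[:,0]>-.06))
rep("backrest",~red&w&(L[:,2]>.062)&(L[:,2]<.072)&(abs(L[:,0])<.02))
E
python3 w.py w4; python3 t.py w4 -.095
```

```text
time: 11.4
tcp_pos: [0.65, -0.0812, 0.0459]
tcp_rot: [[0.974, 0.225, -0.0], [0.225, -0.974, 0.0], [-0.0, -0.0, -1.0]]
ft_force: [-0.2, 1.0, 0.5]
finger_gap: 0.878
grasp_force: 0.0
time: 12.2
tcp_pos: [0.649, -0.0815, 0.1761]
tcp_rot: [[0.974, 0.225, 0.0], [0.225, -0.974, -0.0], [0.0, 0.0, -1.0]]
ft_force: [-0.5, -0.9, 0.2]
finger_gap: 0.882
grasp_force: 0.0
tcp [ 0.649  -0.0815  0.1761] R [[0.974, 0.225], [0.225, -0.974], [0.0, 0.0]] q [-0.12  0.48  0.21  1.3  -0.    2.79] 12.2
0.9 [552. 160.] [71. 80. 40.] [[0.702, -0.289, 0.002], [0.73, -0.28, 0.062], [0.756, -0.277, 0.092]] top [array([ 0.7287, -0.2839]), array([0.0558, 0.0134]), np.float64(4.2937)] 0.0902
0.82 [362. 334.] [142. 125.   5.] [[0.454, -0.21, 0.002], [0.476, -0.182, 0.011], [0.662, -0.095, 0.25]] top [array([ 0.5677, -0.1277]), array([0.2039, 0.0097]), np.float64(20.6192)] 0.1124
0.66 [205. 206.] [82. 47. 27.] [[0.595, -0.017, 0.019], [0.628, 0.004, 0.086], [0.637, 0.041, 0.104]] top [array([0.6266, 0.0144]), array([0.0104, 0.0565]), np.float64(12.8348)] 0.1027
0.6 [ 12. 226.] [119.  67.  37.] [[0.48, 0.23, 0.001], [0.525, 0.238, 0.011], [0.569, 0.263, 0.025]] top [array([0.5249, 0.2459]), array([0.0893, 0.0286]), np.float64(3.5366)] 0.0168
0.55 [316. 207.] [89. 53. 31.] [[0.64, -0.108, 0.023], [0.651, -0.082, 0.1], [0.66, -0.055, 0.104]] top [array([ 0.6492, -0.0824]), array([0.0107, 0.0559]), np.float64(12.9474)] 0.1028
tile top 1066 [[-0.011, -0.0286, 0.0964], [-0.0051, -0.0024, 0.103], [-0.0011, 0.0246, 0.1044]] [array([-0.0062, -0.002 ]), array([0.0106, 0.0554]), np.float64(0.2301)]
tile foot 1
backrest 497 [[-0.0016, -0.0209, 0.063], [0.0034, -0.0016, 0.0678], [0.007, 0.0177, 0.0693]] [array([ 0.0026, -0.0021]), array([0.009 , 0.0554]), np.float64(0.0062)]
```

View pics/w4.png

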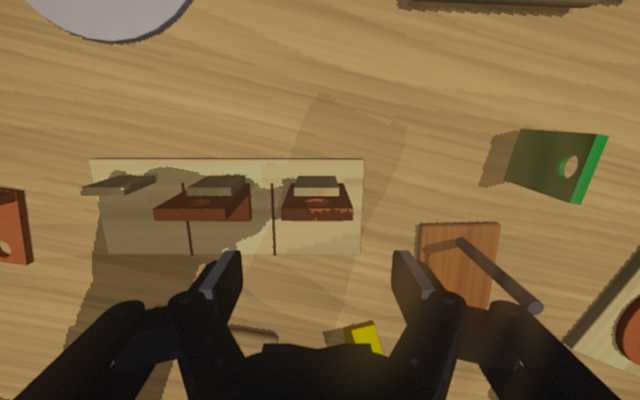

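Tile_a now stands in the right bay, its top edge at (316,207), parallel to tile_c and against its backrest. Tile_b is at the left edge, (12,226). I move above tile_b, turning the wrist most of a turn so that the later half-turn stays within range.

```bash
python3 -m jog '[[0.88,[-5,-40,-20],-0.15],[0.88,[-12,-85,-40],-0.3],[0.88,[-18,-130,-60],-0.45],[0.88,[-24,-175,-70],-0.6],[0.88,[-30,-220,-70],-0.75],[0.88,[-37,-270,-70],-0.9],[0.88,[-43,-316,-70],-1.05],[0.88,[-49,-361,-70],-1.2]]' | sed -n 1,3p
for i in 1 2 3 4; do python3 -m jog '[[0.8,[0,0,0],-0.15],[0.8,[0,0,0],-0.3],[0.8,[0,0,0],-0.45],[0.8,[0,0,0],-0.6],[0.8,[0,0,0],-0.75],[0.8,[0,0,0],-0.9],[0.8,[0,0,0],-1.05],[0.8,[0,0,0],-1.2]]' | sed -n 1,3p; done
python3 w.py w5
```

```text
time: 13.1
tcp_pos: [0.5187, 0.2608, 0.2449]
tcp_rot: [[0.137, 0.991, -0.002], [0.991, -0.137, -0.001], [-0.001, -0.002, -1.0]]
time: 13.9
tcp_pos: [0.5197, 0.2591, 0.2447]
tcp_rot: [[-0.873, 0.487, -0.002], [0.487, 0.873, -0.001], [0.001, -0.002, -1.0]]
time: 14.7
tcp_pos: [0.5197, 0.2591, 0.2447]
tcp_rot: [[-0.77, -0.638, -0.002], [-0.638, 0.77, -0.001], [0.002, 0.001, -1.0]]
time: 15.5
tcp_pos: [0.5197, 0.2591, 0.2447]
tcp_rot: [[0.315, -0.949, -0.002], [-0.949, -0.315, -0.001], [0.0, 0.002, -1.0]]
time: 16.3
tcp_pos: [0.5197, 0.2591, 0.2447]
tcp_rot: [[0.999, -0.05, -0.002], [-0.05, -0.999, -0.001], [-0.002, 0.001, -1.0]]
tcp [0.5197 0.2591 0.2447] R [[0.999, -0.05], [-0.05, -0.999], [-0.002, 0.001]] q [ 0.46  0.33  0.16  1.39  0.   -2.63] 16.3
0.97 [310. 166.] [136.  75.  42.] [[0.479, 0.234, 0.006], [0.528, 0.262, 0.011], [0.567, 0.289, 0.042]] top [array([0.5623, 0.2643]), array([0.0102, 0.0554]), np.float64(4.4154)] 0.0409
0.71 [612.  68.] [114.  65.  36.] [[0.611, -0.112, 0.014], [0.631, -0.072, 0.023], [0.65, -0.005, 0.103]] top [array([ 0.6357, -0.0251]), array([0.0105, 0.0714]), np.float64(13.1122)] 0.0881
0.66 [533.  77.] [123.  77.  45.] [[0.59, -0.017, 0.014], [0.618, 0.022, 0.036], [0.636, 0.043, 0.104]] top [array([0.6264, 0.0147]), array([0.0108, 0.0584]), np.float64(12.7975)] 0.1029
0.65 [632. 203.] [72. 58.  3.] [[0.426, -0.184, 0.002], [0.461, -0.166, 0.011], [0.482, -0.157, 0.024]] top [array([ 0.457 , -0.1662]), array([0.0418, 0.0098]), np.float64(16.2694)] 0.0193
```

```bash
python3 -m jog '[[0.85,[-5,0.5,25],-0.06],[0.85,[-15,1,60],-0.127],[0.85,[-25,1.6,100],-0.127],[0.85,[-28,1.6,140],-0.127],[0.85,[-28,1.6,175],-0.127],[0.85,[-28,1.6,200],-0.127],[0.85,[-28,1.6,215],-0.127],[0.85,[-28,1.6,222],-0.127]]'; python3 -m jog '[[0.8,[0,0,4],0],[0.8,[0,0,8],0],[0.8,[0,0,12],0],[0.8,[0,0,15],0],[0.8,[0,0,17],0],[0.8,[0,0,18],0],[0.8,[0,0,18],0],[0.8,[0,0,18],0]]'
```

```text
time: 17.2
tcp_pos: [0.4907, 0.2586, 0.0218]
tcp_rot: [[0.998, 0.066, -0.003], [0.066, -0.998, -0.002], [-0.003, 0.001, -1.0]]
ft_force: [0.0, 0.2, -0.6]
finger_gap: 0.849
grasp_force: 0.0
time: 18.0
tcp_pos: [0.4921, 0.2593, 0.0061]
tcp_rot: [[0.998, 0.071, 0.0], [0.071, -0.998, 0.0], [0.0, -0.0, -1.0]]
ft_force: [0.3, 0.1, 0.0]
finger_gap: 0.8
grasp_force: 0.0
```

```bash
python3 -m jog '[[0.78,[0,0,1],0],[0.76,[0,0,2],0],[0.74,[0,0,3],0],[0.72,[0,0,3],0],[0.7,[0,0,3],0],[0.68,[0,0,3],0],[0.67,[0,0,3],0],[0.67,[0,0,3],0]]' | tail -3;  python3 -m jog '[[0.665,[0,0,0],0],[0.662,[0,0,0],0],[0.66,[0,0,0],0],[0.658,[0,0,0],0],[0.656,[0,0,0],0],[0.655,[0,0,0],0],[0.655,[0,0,0],0],[0.655,[0,0,0],0]]' | tail -3
```

```text
ft_force: [-0.3, 0.5, -0.4]
finger_gap: 0.674
grasp_force: 0.0
ft_force: [-0.6, 1.9, 2.2]
finger_gap: 0.66
grasp_force: 1.6
```

The soft grip works: command 0.655 gives only about 1.6 N. I raise the top end along an arc about the heel so the tile pivots in the pads with its lower edge still on the table.

```bash
python3 -m jog '[[0.651,[0,0,0],0],[0.651,[0,0,-2],0],[0.651,[0.3,0,-5],0],[0.651,[0.6,0,-9],0],[0.651,[1.2,0,-13],0],[0.651,[2,0,-17],0],[0.651,[2.6,0,-20],0],[0.651,[2.6,0,-20],0]]' | tail -3; cat > v.py <<'E'
from h import *
import sys
im,d=ctrl.snapshot("side"); P=pts("side",d); s=ctrl.sense(); print(np.round(s["tcp_pos"],4),s["grasp_force"],s["finger_gap"])
q=P.reshape(-1,3); c=im.reshape(-1,3).astype(float)
m=(c[:,0]>1.4*c[:,1])&(c[:,0]>1.7*c[:,2])&(abs(q[:,0]-s["tcp_pos"][0]-.03)<.11)&(abs(q[:,1]-s["tcp_pos"][1])<.06)&(q[:,2]<s["tcp_pos"][2]+.1)
t=q[m]; u=t[:,0]
for lo in np.arange(np.nanmin(u),np.nanmax(u),.01):
    k=(u>=lo)&(u<lo+.01)
    if k.sum()>3: print(round(lo+.005,3),k.sum(),np.percentile(t[k,2],[3,50,97]).round(3))
v,w=np.where(m.reshape(400,640)); 
if len(v): save(sys.argv[1],cv2.resize(im[max(v.min()-50,0):v.max()+40,max(w.min()-40,0):w.max()+40],None,fx=4,fy=4,interpolation=2))
E
python3 v.py v1
```

```text
ft_force: [-0.2, 0.4, -0.4]
finger_gap: 0.657
grasp_force: 5.1
[0.4949 0.2595 0.0232] 5.141251673921943 0.6536200036009899
0.483 68 [0.023 0.031 0.036]
0.493 37 [-0.003  0.03   0.073]
0.503 34 [0.018 0.027 0.056]
0.513 24 [-0.003  0.023  0.028]
0.523 25 [0.014 0.022 0.025]
0.533 31 [-0.001  0.019  0.022]
0.543 36 [0.007 0.016 0.02 ]
0.553 40 [0.003 0.013 0.017]
0.563 140 [0.005 0.024 0.042]
0.573 39 [0.03  0.039 0.043]
```

```bash
python3 -m jog '[[0.651,[4,0,-6],0],[0.651,[7,0,-12],0],[0.651,[10.5,0,-17.5],0],[0.651,[14.5,0,-22.5],0],[0.651,[19,0,-27.5],0],[0.651,[24,0,-32],0],[0.651,[29,0,-36],0],[0.651,[29,0,-36],0]]' | tail -3; python3 v.py v2
```

```text
ft_force: [-2.3, 0.1, 2.3]
finger_gap: 0.656
grasp_force: 4.2
[0.5239 0.2615 0.0592] 4.130966942757368 0.6519916486189568
0.51 64 [0.061 0.069 0.074]
0.52 19 [0.048 0.067 0.072]
0.53 38 [0.039 0.053 0.088]
0.54 17 [0.027 0.039 0.047]
0.55 30 [-0.001  0.024  0.037]
0.56 31 [-0.001  0.015  0.028]
0.57 57 [0.005 0.016 0.022]
0.58 85 [0.014 0.024 0.032]
0.59 46 [0.025 0.031 0.035]
```

View pics/v2.png

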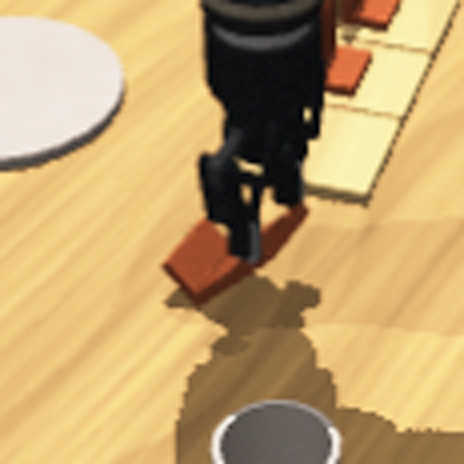

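The tile pivots as planned and now stands at about 50°, heel on the table (crop pixel (195,300)). I continue to upright.

```bash
python3 -m jog '[[0.651,[5,0,-5],0],[0.651,[11,0,-8.5],0],[0.651,[17,0,-11],0],[0.651,[23.5,0,-13],0],[0.651,[30,0,-14.5],0],[0.651,[36.5,0,-15.5],0],[0.651,[43,0,-16],0],[0.651,[46,0,-16],0]]' ; python3 v.py v3
```

```text
time: 22.1
tcp_pos: [0.5705, 0.2648, 0.0752]
tcp_rot: [[0.998, 0.07, 0.001], [0.07, -0.998, 0.0], [0.001, -0.0, -1.0]]
ft_force: [0.4, -0.8, 4.5]
finger_gap: 0.651
grasp_force: 4.2
[0.5706 0.2648 0.0751] 4.213233646005392 0.6531744199313638
0.556 198 [0.023 0.066 0.091]
0.566 139 [-0.001  0.021  0.09 ]
0.576 16 [0.002 0.011 0.015]
0.586 32 [0.003 0.012 0.017]
0.596 42 [0.005 0.013 0.017]
0.606 9 [0.001 0.012 0.014]
```

```bash
python3 -m jog '[[0.651,[1,0,-1],0],[0.651,[2.5,0,-1.5],0],[0.651,[4,0,-1.5],0],[0.651,[4.5,0,-1.5],0],[0.651,[4.5,0,-1.5],0],[0.651,[4.5,0,-1.5],0],[0.651,[4.5,0,-1.5],0],[0.651,[4.5,0,-1.5],0]]' ; python3 v.py v4
```

```text
time: 22.95
tcp_pos: [0.5739, 0.2651, 0.0765]
tcp_rot: [[0.998, 0.071, -0.0], [0.071, -0.998, -0.0], [-0.0, 0.0, -1.0]]
ft_force: [0.1, -0.4, -0.7]
finger_gap: 0.646
grasp_force: 4.0
[0.5739 0.2651 0.0765] 3.995523601770401 0.65122347487408
0.56 209 [0.027 0.066 0.093]
0.57 129 [-0.     0.02   0.091]
0.58 16 [0.003 0.011 0.017]
0.59 30 [0.008 0.014 0.017]
0.6 46 [0.003 0.015 0.018]
0.61 5 [0.004 0.013 0.014]
```

```bash
python3 -m jog '[[0.64,[0,0,0],0],[0.62,[0,0,0],0],[0.55,[0,0,0],0],[0.5,[0,0,0],0],[0.5,[0,0,-3],0],[0.5,[0,0,-8],0],[0.5,[0,0,-18],0],[0.5,[0,0,-30],0]]'; python3 -m jog '[[0.5,[0,0,-20],0],[0.5,[0,0,-45],0],[0.5,[0,0,-70],0],[0.5,[0,0,-90],0.05],[0.5,[0,15,-95],0.15],[0.5,[0,35,-95],0.27],[0.5,[0,57,-95],0.4],[0.5,[0,78,-95],0.53]]' | tail -3; python3 v.py v5 | head -1
```

```text
time: 23.8
tcp_pos: [0.5739, 0.265, 0.1073]
tcp_rot: [[0.998, 0.071, -0.0], [0.071, -0.998, -0.0], [-0.0, 0.0, -1.0]]
ft_force: [0.3, -1.2, -1.2]
finger_gap: 0.594
grasp_force: 62.4
ft_force: [0.7, 0.4, -1.5]
finger_gap: 0.596
grasp_force: 62.5
[0.5797 0.1838 0.2029] 62.75822728872299 0.5921015813582863
```

```bash
for i in 1 2; do python3 -m jog '[[0.5,[0,0,0],0.13],[0.5,[0,0,0],0.28],[0.5,[0,0,0],0.43],[0.5,[0,0,0],0.58],[0.5,[0,0,0],0.73],[0.5,[0,0,0],0.88],[0.5,[0,0,0],1.03],[0.5,[0,0,0],1.16]]' | tail -6; done
python3 -m jog '[[0.5,[0,0,0],0.1],[0.5,[0,0,0],0.135],[0.5,[0,0,0],0.135],[0.5,[0,0,0],0.135],[0.5,[0,0,0],0.135],[0.5,[0,0,0],0.135],[0.5,[0,0,0],0.135],[0.5,[0,0,0],0.135]]'; python3 w.py w6; python3 v.py v6
```

```text
time: 25.45
tcp_pos: [0.5796, 0.1874, 0.2027]
tcp_rot: [[-0.054, -0.999, 0.001], [-0.999, 0.054, 0.0], [-0.0, -0.001, -1.0]]
ft_force: [0.3, 0.3, -1.2]
finger_gap: 0.597
grasp_force: 62.5
time: 26.25
tcp_pos: [0.5796, 0.1874, 0.2027]
tcp_rot: [[-0.937, -0.349, 0.001], [-0.349, 0.937, 0.0], [-0.001, 0.0, -1.0]]
ft_force: [-0.6, 0.0, -1.3]
finger_gap: 0.593
grasp_force: 62.5
time: 27.05
tcp_pos: [0.5795, 0.1873, 0.2014]
tcp_rot: [[-0.974, -0.225, -0.0], [-0.225, 0.974, -0.0], [0.0, 0.0, -1.0]]
ft_force: [-0.8, -0.7, -0.8]
finger_gap: 0.597
grasp_force: 62.5
tcp [0.5795 0.1873 0.2014] R [[-0.974, -0.225], [-0.225, 0.974], [0.0, 0.0]] q [0.31 0.39 0.14 1.31 0.   0.09] 27.05
0.8 [ 55. 186.] [110.  65.  37.] [[0.612, -0.112, 0.015], [0.64, -0.073, 0.035], [0.65, -0.054, 0.104]] top [array([ 0.6458, -0.07  ]), array([0.0107, 0.0327]), np.float64(11.982)] 0.1024
0.68 [314. 245.] [86. 48. 28.] [[0.549, 0.16, 0.137], [0.583, 0.187, 0.176], [0.599, 0.213, 0.217]] top [array([0.5933, 0.1897]), array([0.0123, 0.0536]), np.float64(12.4717)] 0.2152
0.56 [143. 189.] [121.  72.  41.] [[0.591, -0.015, 0.017], [0.619, 0.016, 0.048], [0.633, 0.042, 0.104]] top [array([0.6262, 0.0149]), array([0.0102, 0.0574]), np.float64(12.6941)] 0.1026
[0.5795 0.1872 0.2014] 62.53076255321503 0.590994781008634
0.549 34 [0.129 0.137 0.142]
0.559 52 [0.132 0.139 0.142]
0.569 49 [0.128 0.137 0.14 ]
0.579 134 [0.132 0.15  0.191]
0.589 99 [0.137 0.171 0.214]
```

View pics/w6.png

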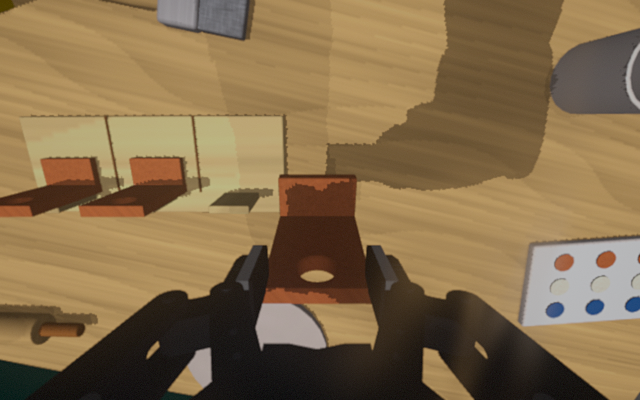

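```bash
cat > tilt.py <<'E'
from h import *
import sys
n,r0,r1,r2,r3=sys.argv[1],*map(int,sys.argv[2:6]); P=np.load(n+".npz")["P"]
s=ctrl.sense()["tcp_pos"]; th=np.radians(13); ex=np.array([np.cos(th),np.sin(th)]); ey=np.array([-ex[1],ex[0]])
for a,b in((r0,r1),(r2,r3)):
    q=P[a:b,292:345].reshape(-1,3); q=q[~np.isnan(q[:,0])]
    L=np.c_[(q[:,:2]-s[:2])@ex,(q[:,:2]-s[:2])@ey,q[:,2]-s[2]]
    i=0 if np.ptp(np.percentile(L[:,2],[5,95]))>np.ptp(np.percentile(L[:,0],[5,95])) else 2
    A=np.c_[np.delete(L,i,1),np.ones(len(L))]; c=np.linalg.lstsq(A,L[:,i],rcond=None)[0]
    print("xz"[i//2],"fit slope",c.round(4),"x,z range",np.percentile(L,[2,98],axis=0)[:,[0,2]].round(4).tolist(),"rms",np.std(L[:,i]-A@c).round(4))
E
python3 tilt.py w6 225 262 185 210
```

```text
x fit slope [0.0011 0.1384 0.0082] x,z range [[0.0013, -0.0501], [0.0083, -0.0089]] rms 0.0006
z fit slope [-0.1356  0.0002 -0.0643] x,z range [[-0.0251, -0.0641], [-0.0064, -0.0603]] rms 0.0006
```

Held tile_b leans back about 8° (foot at (317,195) tipped up). I set the heel down in front of the backrest, then swing the tile upright with a soft grip.

```bash
python3 -m jog '[[0.5,[1,-10,0],0],[0.5,[3,-26,0],0],[0.5,[5,-44,0],0],[0.5,[6,-62,0],0],[0.5,[7,-76,0],0],[0.5,[7.5,-84,0],0],[0.5,[7.5,-88,0],0],[0.5,[7.5,-88,0],0]]'|sed -n 2p; python3 -m jog '[[0.5,[0,0,15],0],[0.5,[0,0,33],0],[0.5,[0,0,52],0],[0.5,[0,0,70],0],[0.5,[0,0,85],0],[0.5,[0,0,96],0],[0.5,[0,0,104],0],[0.5,[0,0,108],0]]'; python3 w.py w7; python3 tilt.py w7 225 262 185 210; python3 t.py w7 .095
```

```text
tcp_pos: [0.5921, 0.0993, 0.2014]
time: 28.8
tcp_pos: [0.5918, 0.1001, 0.0929]
tcp_rot: [[-0.974, -0.226, -0.001], [-0.226, 0.974, -0.0], [0.001, 0.0, -1.0]]
ft_force: [-0.8, 0.0, -0.7]
finger_gap: 0.59
grasp_force: 62.5
tcp [0.5918 0.1001 0.0929] R [[-0.974, -0.226], [-0.226, 0.974], [0.001, 0.0]] q [ 0.17  0.44 -0.08  1.05  0.   -0.06] 28.8
0.92 [181. 248.] [112.  65.  38.] [[0.591, -0.014, 0.019], [0.62, 0.013, 0.064], [0.632, 0.042, 0.104]] top [array([0.6215, 0.0231]), array([0.0254, 0.0771]), np.float64(28.8667)] 0.1023
0.88 [ 54. 234.] [105.  61.  36.] [[0.612, -0.112, 0.016], [0.64, -0.071, 0.037], [0.649, -0.054, 0.102]] top [array([ 0.6437, -0.0615]), array([0.0113, 0.0169]), np.float64(10.1485)] 0.0982
0.88 [314. 242.] [93. 53. 31.] [[0.561, 0.072, 0.028], [0.596, 0.1, 0.067], [0.612, 0.126, 0.108]] top [array([0.6057, 0.1028]), array([0.0123, 0.0543]), np.float64(13.159)] 0.1066
x fit slope [0.0005 0.139  0.0082] x,z range [[0.0012, -0.0504], [0.0082, -0.0093]] rms 0.0006
z fit slope [-0.1372  0.0027 -0.0647] x,z range [[-0.0251, -0.0644], [-0.0064, -0.0606]] rms 0.0006
tile top 2963 [[-0.0135, -0.0276, 0.096], [-0.0105, -0.0025, 0.1068], [-0.0017, 0.0231, 0.1087]] [array([-0.0162, -0.0069]), array([0.0312, 0.0639]), np.float64(0.4281)]
tile foot 1187 [[-0.0521, -0.0284, 0.0259], [-0.0278, -0.0026, 0.0292], [-0.0211, 0.0246, 0.03]] [array([-0.0365, -0.0018]), array([0.0318, 0.0555]), np.float64(0.3921)]
backrest 198 [[-0.017, -0.0298, 0.0647], [0.0043, -0.0022, 0.0681], [0.0066, 0.0256, 0.0694]] [array([-0.0052, -0.0021]), array([0.0242, 0.0562]), np.float64(0.1)]
```

```bash
python3 -m jog '[[0.5,[0,0,1.5],0],[0.5,[0,0,3],0],[0.5,[0,0,4.2],0],[0.5,[0,0,5.2],0],[0.5,[0,0,5.6],0],[0.6,[0,0,5.6],0],[0.64,[0,0,5.6],0],[0.648,[0,0,5.6],0]]'; python3 -m jog '[[0.65,[1.5,0,0.2],0],[0.65,[3,0,0.5],0],[0.65,[5,0,0.8],0],[0.65,[7,0,1.2],0],[0.65,[9,0,1.6],0],[0.65,[10.5,0,1.9],0],[0.65,[11,0,2],0],[0.65,[11,0,2],0]]'; python3 w.py w8|head -1; python3 tilt.py w8 225 262 185 210; python3 t.py w8 .095
```

```text
time: 29.7
tcp_pos: [0.5918, 0.0998, 0.0877]
tcp_rot: [[-0.974, -0.225, -0.001], [-0.225, 0.974, -0.0], [0.001, 0.0, -1.0]]
ft_force: [0.1, 0.1, 0.1]
finger_gap: 0.651
grasp_force: 7.5
time: 30.5
tcp_pos: [0.5814, 0.0975, 0.0865]
tcp_rot: [[-0.974, -0.225, 0.001], [-0.225, 0.974, 0.0], [-0.001, 0.0, -1.0]]
ft_force: [-1.0, 0.7, 5.2]
finger_gap: 0.65
grasp_force: 5.7
tcp [0.5814 0.0975 0.0865] R [[-0.974, -0.225], [-0.225, 0.974], [-0.001, 0.0]] q [ 0.17  0.43 -0.12  1.03  0.   -0.06] 30.5
x fit slope [0.002  0.0284 0.0088] x,z range [[0.0062, -0.0637], [0.0088, -0.0113]] rms 0.0003
z fit slope [ 0.1072  0.0015 -0.0615] x,z range [[-0.0231, -0.0695], [-0.0066, -0.0614]] rms 0.0016
tile top 2871 [[-0.024, -0.0301, 0.0957], [-0.0202, -0.0027, 0.1029], [-0.0129, 0.0248, 0.1044]] [array([-0.0255, -0.0092]), array([0.0275, 0.0695]), np.float64(0.2311)]
tile foot 3372 [[-0.0546, -0.0287, 0.0196], [-0.0396, -0.0025, 0.0237], [-0.0241, 0.0242, 0.0283]] [array([-0.0393, -0.0022]), array([0.0557, 0.0313]), np.float64(89.9386)]
backrest 11 [[-0.0015, -0.0078, 0.0621], [-0.0012, -0.0028, 0.0627], [-0.0006, 0.0015, 0.0635]] [array([-0.001 , -0.0031]), array([0.0097, 0.0009]), np.float64(86.0981)]
```

```bash
python3 -m jog '[[0.65,[1,0,0],0],[0.65,[2.2,0,0],0],[0.65,[2.2,0,0],0],[0.655,[2.2,0,-0.5],0],[0.66,[2.2,0,-0.5],0],[0.67,[2.2,0,-0.5],0],[0.7,[2.2,0,-0.5],0],[0.8,[2.2,0,-0.5],0]]'; python3 w.py w9|head -1; python3 tilt.py w9 225 262 190 210; python3 t.py w9 .095
```

```text
time: 31.4
tcp_pos: [0.5789, 0.0967, 0.0862]
tcp_rot: [[-0.974, -0.225, -0.001], [-0.225, 0.974, -0.0], [0.001, -0.0, -1.0]]
ft_force: [-0.7, -0.3, 0.0]
finger_gap: 0.802
grasp_force: 0.0
tcp [0.5789 0.0967 0.0862] R [[-0.974, -0.225], [-0.225, 0.974], [0.001, -0.0]] q [ 0.17  0.42 -0.12  1.02 -0.   -0.06] 31.4
x fit slope [0.0005 0.0223 0.0101] x,z range [[0.0061, -0.064], [0.01, -0.0134]] rms 0.0007
z fit slope [ 0.0268 -0.0028 -0.0629] x,z range [[-0.0206, -0.0651], [-0.0066, -0.0618]] rms 0.0007
tile top 2817 [[-0.0254, -0.0295, 0.0956], [-0.0223, -0.0029, 0.1028], [-0.0153, 0.0244, 0.1042]] [array([-0.0215, -0.0072]), array([0.0663, 0.022 ]), np.float64(76.9859)]
tile foot 3312 [[-0.0547, -0.0285, 0.0191], [-0.0395, -0.0023, 0.0231], [-0.0245, 0.0244, 0.0283]] [array([-0.0396, -0.0021]), array([0.0555, 0.031 ]), np.float64(89.8229)]
backrest 0
```

Tile_b stands freely in the left bay, 14 mm short of the backrest. I regrip lower and push it back.

```bash
python3 -m jog '[[0.85,[-5,0,0],0],[0.85,[-11,0,3],0],[0.85,[-15,0,10],0],[0.85,[-15,0,20],0],[0.85,[-15,0,30],0],[0.85,[-15,0,37],0],[0.85,[-15,0,40],0],[0.85,[-15,0,40],0]]'; python3 -m jog '[[0.75,[0,0,0],0],[0.7,[0,0,0],0],[0.68,[0,0,0],0],[0.66,[0,0,0],0],[0.65,[0,0,0],0],[0.63,[0,0,0],0],[0.6,[0,0,-0.5],0],[0.6,[0,0,-1],0]]'; python3 -m jog '[[0.6,[-2,0,-0.5],0],[0.6,[-4.5,0,-0.5],0],[0.6,[-7,0,-0.5],0],[0.6,[-9,0,-0.5],0],[0.6,[-10.5,0,-0.5],0],[0.6,[-11.5,0,-0.5],0],[0.6,[-12.5,0,-0.5],0],[0.6,[-12.5,0,-0.5],0]]'
```

```text
time: 32.3
tcp_pos: [0.5942, 0.1004, 0.0475]
tcp_rot: [[-0.974, -0.225, 0.002], [-0.225, 0.974, -0.0], [-0.002, -0.001, -1.0]]
ft_force: [-3.9, 1.5, 15.1]
finger_gap: 0.85
grasp_force: 0.0
time: 33.1
tcp_pos: [0.5971, 0.1007, 0.0509]
tcp_rot: [[-0.974, -0.225, 0.009], [-0.225, 0.974, 0.001], [-0.009, -0.001, -1.0]]
ft_force: [2.4, 2.1, 21.6]
finger_gap: 0.648
grasp_force: 61.4
time: 33.9
tcp_pos: [0.6053, 0.1027, 0.0495]
tcp_rot: [[-0.974, -0.225, 0.0], [-0.225, 0.974, -0.0], [-0.0, -0.0, -1.0]]
ft_force: [-7.8, -1.7, 22.8]
finger_gap: 0.645
grasp_force: 63.3
```

```bash
python3 -m jog '[[0.6,[0,0,-0.5],0],[0.6,[0,0,-1],0],[0.6,[0,0,-1.5],0],[0.6,[0,0,-2],0],[0.6,[0,0,-2],0],[0.6,[0,0,-2],0],[0.6,[0,0,-2],0],[0.6,[0,0,-2],0]]'; python3 w.py w10|grep 0.1;python3 tilt.py w10 225 262 190 210; python3 - <<'E'
from h import *
a,_=ctrl.snapshot("side"); b,_=ctrl.snapshot("scene"); w=np.load("w10.npz")["im"]
r=lambda x:cv2.resize(x,(390,290),interpolation=2)
save("m1",np.vstack([np.hstack([r(a[150:270,240:390]),r(b[130:250,270:420])]),np.hstack([r(w),r(w[130:330,180:440])])]))
E
```

```text
time: 34.7
tcp_pos: [0.6051, 0.1027, 0.0497]
tcp_rot: [[-0.974, -0.225, -0.001], [-0.225, 0.974, -0.001], [0.001, -0.0, -1.0]]
ft_force: [-3.4, -2.0, 6.5]
finger_gap: 0.645
grasp_force: 62.6
tcp [0.6051 0.1027 0.0497] R [[-0.974, -0.225], [-0.225, 0.974], [0.001, -0.0]] q [ 0.17  0.5  -0.1   0.97 -0.   -0.06] 34.7
0.88 [129. 254.] [111.  64.  37.] [[0.586, -0.014, 0.02], [0.616, 0.012, 0.068], [0.625, 0.041, 0.104]] top [array([0.6191, 0.0154]), array([0.0172, 0.0605]), np.float64(8.419)] 0.1021
0.72 [ 27. 218.] [120.  68.  40.] [[0.61, -0.091, 0.015], [0.635, -0.065, 0.023], [0.646, -0.054, 0.058]] top [array([ 0.6326, -0.0382]), array([0.0118, 0.0581]), np.float64(25.302)] 0.0543
0.71 [313. 252.] [99. 56. 33.] [[0.56, 0.072, 0.024], [0.594, 0.099, 0.07], [0.609, 0.125, 0.104]] top [array([0.6034, 0.1016]), array([0.0127, 0.056 ]), np.float64(12.8725)] 0.102
x fit slope [ 0.0073  0.1166 -0.0129] x,z range [[-0.0142, -0.0099], [-0.0099, 0.0242]] rms 0.0003
z fit slope [-0.128  -0.0034 -0.0278] x,z range [[-0.0308, -0.0261], [-0.0186, -0.0231]] rms 0.0006
```

View pics/m1.png

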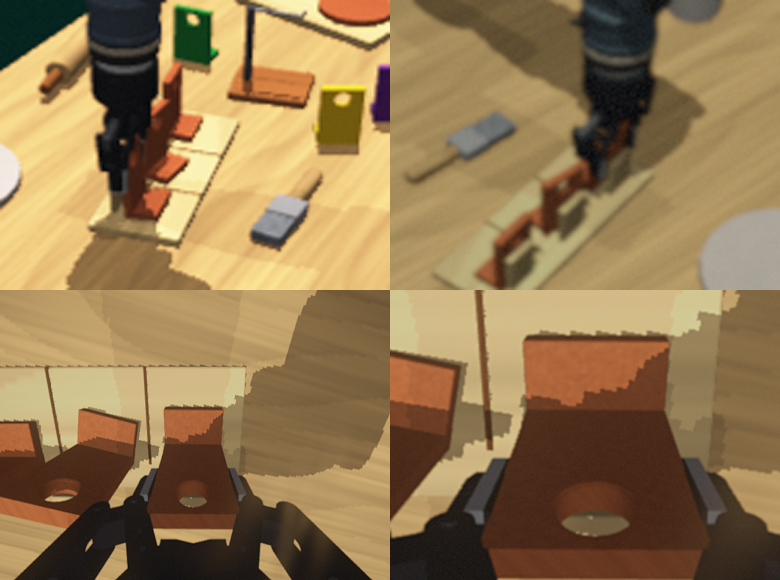

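The picture shows two problems. Tile_b leans back with its foot tipped up, at (195,425). Tile_c beside it, at (65,470), has been nudged askew, so the gripper knuckle must have come down on it. I fix tile_b first, keeping the gripper narrow and higher, then restore tile_c.

```bash
python3 -m jog '[[0.63,[0,0,0],0],[0.645,[0,0,0],0],[0.651,[0,0,0],0],[0.651,[1.5,0,0],0],[0.651,[3.5,0,0],0],[0.651,[5.5,0,0],0],[0.651,[7,0,0],0],[0.651,[7,0,0],0]]'; python3 w.py w11|grep 0.1;python3 tilt.py w11 225 262 190 210; python3 t.py w11 .095; python3 t.py w11 0;  echo before; python3 t.py w9 0; python3 tilt.py w9 225 262 190 210
```

```text
time: 35.7
tcp_pos: [0.5986, 0.1015, 0.0497]
tcp_rot: [[-0.974, -0.225, -0.001], [-0.225, 0.974, 0.0], [0.001, 0.0, -1.0]]
ft_force: [0.1, 0.5, -1.2]
finger_gap: 0.648
grasp_force: 24.3
tcp [0.5986 0.1015 0.0497] R [[-0.974, -0.225], [-0.225, 0.974], [0.001, 0.0]] q [ 0.17  0.49 -0.12  0.96  0.   -0.06] 35.7
0.63 [313. 256.] [99. 56. 33.] [[0.554, 0.07, 0.024], [0.588, 0.098, 0.071], [0.602, 0.124, 0.104]] top [array([0.5929, 0.0994]), array([0.0212, 0.0559]), np.float64(13.5609)] 0.1022
0.57 [134. 262.] [110.  63.  37.] [[0.586, -0.014, 0.02], [0.615, 0.009, 0.065], [0.624, 0.041, 0.104]] top [array([0.6169, 0.0122]), array([0.0226, 0.0548]), np.float64(7.9039)] 0.1021
x fit slope [ 0.007   0.1115 -0.0129] x,z range [[-0.0141, -0.0103], [-0.0099, 0.0243]] rms 0.0003
z fit slope [-0.1231  0.0018 -0.0276] x,z range [[-0.0309, -0.026], [-0.0187, -0.023]] rms 0.0006
tile top 5051 [[-0.0219, -0.0281, 0.0956], [-0.0197, -0.0026, 0.1026], [-0.0113, 0.0231, 0.1042]] [array([-0.0179,  0.0059]), array([0.0156, 0.0754]), np.float64(0.8368)]
tile foot 5167 [[-0.0597, -0.0288, 0.0233], [-0.0446,
[... 799 characters left out ...]
le top 589 [[-0.0122, -0.0258, 0.0953], [-0.011, -0.0195, 0.1024], [-0.0025, -0.0102, 0.104]] [array([-0.0079, -0.0057]), array([0.0107, 0.0422]), np.float64(3.4767)]
tile foot 2958 [[-0.0415, -0.0237, 0.0176], [-0.0282, 0.0037, 0.023], [-0.0128, 0.03, 0.0244]] [array([-0.027 ,  0.0025]), array([0.0299, 0.056 ]), np.float64(0.0148)]
backrest 65 [[-0.0121, -0.0259, 0.0632], [0.004, -0.0067, 0.0682], [0.006, -0.0004, 0.0713]] [array([-0.002 , -0.0144]), array([0.0302, 0.0067]), np.float64(57.4931)]
x fit slope [ 0.0005  0.0223 -0.0111] x,z range [[-0.0143, -0.0274], [-0.0104, 0.0231]] rms 0.0007
z fit slope [ 0.0268 -0.0028 -0.0258] x,z range [[-0.0409, -0.0285], [-0.0269, -0.0253]] rms 0.0007
```

```bash
python3 -m jog '[[0.654,[0,0,0],0],[0.656,[1,0,0],0],[0.657,[2,0,0],0],[0.657,[3,0,0],0],[0.657,[4,0,0],0],[0.657,[5,0,0],0],[0.657,[6,0,0],0],[0.657,[6.5,0,0],0]]'; python3 w.py w12|head -1;python3 tilt.py w12 225 262 190 210; python3 t.py w12 .095
```

```text
time: 36.6
tcp_pos: [0.5927, 0.1, 0.0499]
tcp_rot: [[-0.974, -0.225, -0.0], [-0.225, 0.974, 0.0], [0.0, 0.0, -1.0]]
ft_force: [0.6, 0.6, 0.8]
finger_gap: 0.661
grasp_force: 0.0
tcp [0.5927 0.1    0.0499] R [[-0.974, -0.225], [-0.225, 0.974], [0.0, 0.0]] q [ 0.17  0.48 -0.14  0.96  0.   -0.06] 36.6
x fit slope [ 0.0053  0.0243 -0.0096] x,z range [[-0.0103, -0.0205], [-0.0087, 0.0221]] rms 0.0003
z fit slope [-0.0315 -0.0017 -0.0269] x,z range [[-0.0302, -0.0274], [-0.0183, -0.0248]] rms 0.0006
tile top 5099 [[-0.0291, -0.0285, 0.0955], [-0.0266, -0.0027, 0.1029], [-0.0189, 0.0232, 0.1042]] [array([-0.0247, -0.0026]), array([0.0598, 0.0142]), np.float64(89.8854)]
tile foot 4779 [[-0.0595, -0.0289, 0.0223], [-0.0445, -0.0023, 0.0238], [-0.0301, 0.0242, 0.0282]] [array([-0.0448, -0.0024]), array([0.0556, 0.0304]), np.float64(89.9997)]
backrest 0
```

```bash
python3 -m jog '[[0.67,[2,0,-4],0],[0.67,[4,0,-8],0],[0.67,[5,0,-10],0],[0.66,[5,0,-10],0],[0.65,[5,0,-10],0],[0.64,[5,0,-10],0],[0.62,[5,0,-10],0],[0.6,[5,0,-10],0]]'; python3 -m jog '[[0.6,[0,0,-1],0],[0.6,[0,0,-2.5],0],[0.6,[-2,0,-2.5],0],[0.6,[-5,0,-2.5],0],[0.6,[-8,0,-2.5],0],[0.6,[-11,0,-2.5],0],[0.6,[-13,0,-2.5],0],[0.6,[-14,0,-2.5],0]]'; python3 w.py w13|head -1;python3 tilt.py w13 225 262 190 210; python3 t.py w13 .095
```

```text
time: 37.5
tcp_pos: [0.5882, 0.099, 0.0607]
tcp_rot: [[-0.974, -0.225, 0.001], [-0.225, 0.974, 0.0], [-0.001, 0.0, -1.0]]
ft_force: [-2.3, 0.3, 8.8]
finger_gap: 0.647
grasp_force: 61.9
time: 38.3
tcp_pos: [0.6018, 0.1021, 0.0623]
tcp_rot: [[-0.974, -0.225, -0.0], [-0.225, 0.974, -0.0], [0.0, 0.0, -1.0]]
ft_force: [-0.1, 0.6, -2.0]
finger_gap: 0.645
grasp_force: 63.4
tcp [0.6018 0.1021 0.0623] R [[-0.974, -0.225], [-0.225, 0.974], [0.0, 0.0]] q [ 0.17  0.48 -0.1   0.99  0.   -0.06] 38.3
x fit slope [ 0.0055  0.0019 -0.0055] x,z range [[-0.0061, -0.0316], [-0.0049, 0.0153]] rms 0.0003
z fit slope [-0.0153 -0.0001 -0.038 ] x,z range [[-0.0271, -0.039], [-0.0144, -0.0364]] rms 0.0006
tile top 4507 [[-0.017, -0.0295, 0.0958], [-0.0143, -0.0028, 0.1043], [-0.0069, 0.0244, 0.1056]] [array([-0.0107, -0.0018]), array([0.0199, 0.0576]), np.float64(1.2718)]
tile foot 4331 [[-0.0465, -0.0288, 0.0208], [-0.0319, -0.0023, 0.0247], [-0.0164, 0.0241, 0.0281]] [array([-0.0314, -0.0024]), array([0.0555, 0.0308]), np.float64(89.7272)]
backrest 218 [[-0.0194, -0.0303, 0.0658], [0.0009, -0.0028, 0.0682], [0.0031, 0.025, 0.071]] [array([-0.0081, -0.0024]), array([0.0231, 0.0559]), np.float64(0.192)]
```

```bash
python3 -m jog '[[0.6,[-2,0,0],0],[0.6,[-3.5,0,0],0],[0.6,[-5,0,0],0],[0.6,[-6,0,0],0],[0.6,[-6.5,0,0],0],[0.6,[-6.5,0,0.8],0],[0.6,[-6.5,0,1.6],0],[0.6,[-6.5,0,1.8],0]]'; python3 w.py w14|head -1;python3 tilt.py w14 225 262 190 210; python3 t.py w14 .095
```

```text
time: 39.2
tcp_pos: [0.6074, 0.1034, 0.0607]
tcp_rot: [[-0.974, -0.225, -0.001], [-0.225, 0.974, -0.0], [0.001, 0.0, -1.0]]
ft_force: [-5.7, -1.3, 5.9]
finger_gap: 0.646
grasp_force: 63.8
tcp [0.6074 0.1034 0.0607] R [[-0.974, -0.225], [-0.225, 0.974], [0.001, 0.0]] q [ 0.17  0.49 -0.08  1.    0.   -0.06] 39.2
x fit slope [ 0.0057  0.0033 -0.0057] x,z range [[-0.0063, -0.0317], [-0.0051, 0.0154]] rms 0.0003
z fit slope [-0.0099  0.0011 -0.0377] x,z range [[-0.0273, -0.0387], [-0.0146, -0.0364]] rms 0.0006
tile top 4321 [[-0.0112, -0.0295, 0.0956], [-0.0082, -0.0027, 0.1028], [-0.0011, 0.0244, 0.1041]] [array([-0.005 , -0.0019]), array([0.0206, 0.0573]), np.float64(0.9848)]
tile foot 3938 [[-0.0409, -0.0288, 0.0194], [-0.0276, -0.0022, 0.0231], [-0.0128, 0.0241, 0.0244]] [array([-0.0266, -0.0023]), array([0.0556, 0.0293]), np.float64(89.9263)]
backrest 235 [[-0.0158, -0.0351, 0.0667], [0.0047, -0.0028, 0.0683], [0.007, 0.0305, 0.0719]] [array([-0.0042, -0.0026]), array([0.0681, 0.0239]), np.float64(89.8847)]
```

```bash
python3 -m jog '[[0.63,[0,0,0],0],[0.65,[0,0,0],0],[0.66,[0,0,0],0],[0.68,[0,0,0],0],[0.72,[0,0,0],0],[0.74,[0,0,0],0],[0.74,[0,0,-3],0],[0.74,[0,0,-10],0]]'|tail -4; python3 -m jog '[[0.74,[0,0,-20],0],[0.74,[0,0,-50],0],[0.74,[0,0,-80],0],[0.74,[0,-15,-105],0],[0.74,[2,-40,-120],0],[0.74,[4,-65,-125],0],[0.74,[6,-85,-125],0],[0.74,[6,-95,-125],0]]'|sed -n 1,3p; python3 w.py w15; for y in .095 0 -.095; do python3 t.py w15 $y; done
```

```text
tcp_rot: [[-0.974, -0.225, -0.001], [-0.225, 0.974, -0.0], [0.001, 0.0, -1.0]]
ft_force: [-0.0, -0.0, 0.1]
finger_gap: 0.736
grasp_force: 0.0
time: 40.9
tcp_pos: [0.6237, 0.0081, 0.1965]
tcp_rot: [[-0.975, -0.224, 0.001], [-0.224, 0.975, -0.0], [-0.001, -0.0, -1.0]]
tcp [0.6237 0.0081 0.1965] R [[-0.975, -0.224], [-0.224, 0.975], [-0.001, -0.0]] q [ 0.01  0.42  0.17  1.32 -0.   -0.21] 40.9
0.87 [224. 186.] [118.  69.  40.] [[0.613, -0.113, 0.014], [0.641, -0.083, 0.044], [0.656, -0.055, 0.104]] top [array([ 0.6488, -0.0826]), array([0.0104, 0.0567]), np.float64(13.3908)] 0.1026
0.83 [323. 182.] [95. 56. 32.] [[0.586, -0.014, 0.021], [0.615, 0.013, 0.04], [0.625, 0.039, 0.104]] top [array([0.6204, 0.0127]), array([0.0104, 0.0561]), np.float64(0.2264)] 0.1028
0.81 [ 29. 216.] [33. 54. 22.] [[0.701, -0.313, 0.003], [0.725, -0.28, 0.045], [0.755, -0.277, 0.083]] top [array([ 0.7286, -0.2828]), array([0.0564, 0.0111]), np.float64(4.5942)] 0.0789
0.69 [408. 186.] [91. 55. 32.] [[0.571, 0.071, 0.014], [0.6, 0.099, 0.045], [0.616, 0.128, 0.104]] top [array([0.6065, 0.1026]), array([0.0106, 0
[... 894 characters left out ...]
7.2264)]
tile foot 1505 [[-0.0495, -0.0207, 0.0214], [-0.0323, 0.0059, 0.0232], [-0.0147, 0.0328, 0.0264]] [array([-0.0308,  0.011 ]), array([0.0656, 0.0306]), np.float64(77.0446)]
backrest 157 [[-0.0008, -0.0212, 0.0665], [0.0041, -0.0105, 0.0682], [0.0062, 0.0116, 0.0694]] [array([0.0008, 0.0051]), array([0.0137, 0.0535]), np.float64(12.0292)]
tile top 914 [[-0.0115, -0.0289, 0.0958], [-0.0075, -0.0012, 0.1029], [-0.0019, 0.0257, 0.1044]] [array([-0.0065, -0.0022]), array([0.0104, 0.0564]), np.float64(0.3719)]
tile foot 1397 [[-0.0411, -0.0281, 0.0209], [-0.0272, -0.0011, 0.0231], [-0.0128, 0.0255, 0.0246]] [array([-0.0268, -0.0019]), array([0.0291, 0.0555]), np.float64(0.0373)]
backrest 7
```

View pics/w15.png

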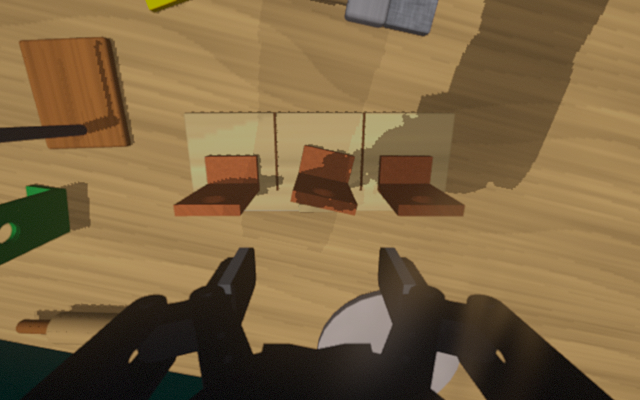

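Left tile_b (405,170) and right tile_a (232,170) are well placed. Tile_c (325,175) still stands but is turned about 13°. I grip it and turn it back to its original pose (top centre 0.6266, 0.0145, yaw 13°).

```bash
python3 -m jog '[[0.74,[1,3,10],0.1],[0.74,[2.2,5.2,30],0.223],[0.74,[2.2,5.2,60],0.223],[0.74,[2.2,5.2,90],0.223],[0.74,[2.2,5.2,112],0.223],[0.74,[2.2,5.2,126],0.223],[0.74,[2.2,5.2,133],0.223],[0.74,[2.2,5.2,136],0.223]]';  python3 -m jog '[[0.7,[0,0,0],0],[0.68,[0,0,0],0],[0.67,[0,0,0],0],[0.66,[0,0,0],0],[0.655,[0,0,0],0],[0.64,[0,0,0],0],[0.62,[0,0,0],0],[0.6,[0,0,0],0]]'
```

```text
time: 41.8
tcp_pos: [0.6198, 0.015, 0.059]
tcp_rot: [[-1.0, -0.005, -0.001], [-0.005, 1.0, 0.0], [0.001, 0.0, -1.0]]
ft_force: [-0.4, 0.3, 0.5]
finger_gap: 0.741
grasp_force: 0.0
time: 42.6
tcp_pos: [0.6206, 0.0138, 0.0605]
tcp_rot: [[-1.0, -0.004, 0.001], [-0.004, 1.0, -0.0], [-0.001, -0.0, -1.0]]
ft_force: [-1.1, -2.3, 6.1]
finger_gap: 0.647
grasp_force: 62.2
```

```bash
python3 -m jog '[[0.6,[0,0,-1],0],[0.6,[0,0,-2.5],0],[0.6,[0,0,-2.5],-0.05],[0.6,[0,0,-2.5],-0.11],[0.6,[0,0,-2.5],-0.17],[0.6,[0,0,-2.5],-0.223],[0.6,[0,0,-2.5],-0.223],[0.6,[0,0,-2.5],-0.223]]'|sed -n 2,4p; python3 -m jog '[[0.6,[-1.5,-0.7,0],0],[0.6,[-3,-0.7,0],0],[0.6,[-4.5,-0.7,0],0],[0.6,[-5.7,-0.7,0],0],[0.6,[-6.6,-0.7,0],0],[0.6,[-6.8,-0.7,0.8],0],[0.6,[-6.8,-0.7,1.6],0],[0.6,[-6.8,-0.7,2],0]]'
```

```text
tcp_pos: [0.6199, 0.0143, 0.0619]
tcp_rot: [[-0.975, -0.224, -0.001], [-0.224, 0.975, 0.0], [0.0, 0.0, -1.0]]
ft_force: [0.1, 0.2, 0.2]
time: 44.2
tcp_pos: [0.6269, 0.015, 0.0605]
tcp_rot: [[-0.974, -0.225, 0.0], [-0.225, 0.974, 0.0], [-0.0, -0.0, -1.0]]
ft_force: [-2.6, -0.8, 6.9]
finger_gap: 0.645
grasp_force: 63.9
```

```bash
python3 -m jog '[[0.63,[0,0,0],0],[0.65,[0,0,0],0],[0.66,[0,0,0],0],[0.68,[0,0,0],0],[0.72,[0,0,0],0],[0.74,[0,0,0],0],[0.74,[0,0,-3],0],[0.74,[0,0,-10],0]]'|tail -3; python3 -m jog '[[0.74,[0,0,-20],0],[0.74,[0,0,-50],0],[0.74,[0,0,-80],0],[0.74,[0,0,-105],0],[0.74,[0,0,-125],0],[0.74,[0,0,-125],0],[0.74,[0,0,-125],0],[0.74,[0,0,-125],0]]'|sed -n 1,3p; python3 w.py w16|grep -v "0.7[0-9][0-9],"; for y in .095 0 -.095; do python3 t.py w16 $y; done
python3 - <<'E'
from h import *
im,d=ctrl.snapshot("scene"); P=pts("scene",d)
for t in ("jar","mug","brush"):
    r=ctrl.masks_of(t,"scene")
    if r: q=P[r[0]["mask"]]; print(t,np.nanpercentile(q,50,axis=0).round(3))
a,_=ctrl.snapshot("side"); r=lambda x:cv2.resize(x,(390,300),interpolation=2); w=np.load("w16.npz")["im"]
save("f",np.vstack([np.hstack([r(a[130:300,240:440]),r(im[110:310,200:430])]),cv2.resize(w[80:230,130:520],(780,300))]))
E
```

```text
ft_force: [-0.2, -0.2, -0.1]
finger_gap: 0.742
grasp_force: 0.0
time: 45.8
tcp_pos: [0.6264, 0.015, 0.1942]
tcp_rot: [[-0.974, -0.225, -0.002], [-0.225, 0.974, -0.0], [0.001, 0.0, -1.0]]
tcp [0.6264 0.015  0.1942] R [[-0.974, -0.225], [-0.225, 0.974], [0.001, 0.0]] q [ 0.02  0.43  0.17  1.32  0.   -0.2 ] 45.8
0.88 [315. 185.] [101.  59.  34.] [[0.591, -0.015, 0.014], [0.619, 0.012, 0.041], [0.635, 0.039, 0.104]] top [array([0.6267, 0.0142]), array([0.0108, 0.0559]), np.float64(13.2803)] 0.1028
0.82 [217. 186.] [119.  69.  39.] [[0.614, -0.112, 0.019], [0.642, -0.083, 0.046], [0.655, -0.055, 0.104]] top [array([ 0.649 , -0.0823]), array([0.0109, 0.0564]), np.float64(12.744)] 0.1027
0.65 [150.   4.] [112.  97.   8.] [[0.483, -0.192, 0.002], [0.489, -0.185, 0.008], [0.492, -0.174, 0.012]] top [array([ 0.4885, -0.1832]), array([0.0042, 0.0182]), np.float64(17.7419)] 0.0093
0.58 [407. 186.] [89. 53. 31.] [[0.571, 0.072, 0.016], [0.6, 0.099, 0.046], [0.615, 0.128, 0.104]] top [array([0.6063, 0.1024]), array([0.0108, 0.0568]), np.float64(13.6596)] 0.1028
tile top 910 [[-0.0112, -0.0305, 0.0
[... 393 characters left out ...]
 0.0282, 0.1044]] [array([-0.0063,  0.0015]), array([0.0554, 0.0108]), np.float64(89.9939)]
tile foot 1425 [[-0.041, -0.0245, 0.019], [-0.0271, 0.0015, 0.0231], [-0.0128, 0.0284, 0.0247]] [array([-0.027,  0.002]), array([0.0551, 0.0289]), np.float64(89.8849)]
backrest 6
tile top 953 [[-0.0115, -0.0286, 0.0966], [-0.0074, -0.0013, 0.103], [-0.0013, 0.0257, 0.1044]] [array([-0.0063, -0.0021]), array([0.0564, 0.0109]), np.float64(89.8221)]
tile foot 1443 [[-0.0411, -0.0281, 0.0188], [-0.0271, -0.001, 0.0231], [-0.0128, 0.0255, 0.0245]] [array([-0.027 , -0.0018]), array([0.0556, 0.0291]), np.float64(89.9464)]
backrest 6
jar [ 0.445 -0.431  0.054]
mug [0.414 0.436 0.054]
brush [0.442 0.012 0.016]
```

View pics/f.png

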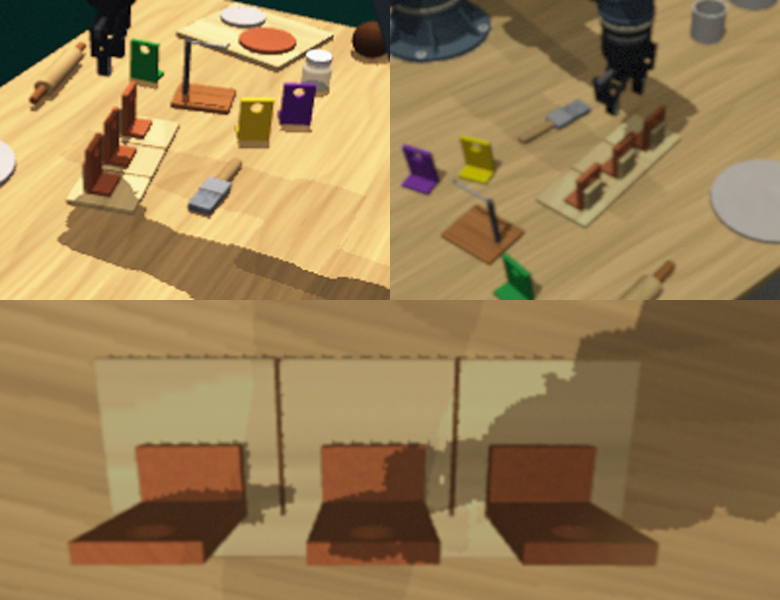

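All three tiles stand aligned with their backs on the backrests, at (190,500), (372,500) and (560,500) in the crop. Tile_c is back at its original pose within about 1 mm, and the jar, mug and brush have not moved. The robot touches nothing, so I hand in.

```bash
python3 -c "
from cell import ctrl
print(ctrl.hand_in())"
```

```text
the job is handed in; nothing more can be done
None
```

Handed in at about 46 s: tile_a stands in the right bay and tile_b in the left, both on their feet, facing as tile_c does, with their backs against the backrests; but while I was placing tile_b the gripper knocked tile_c about 13° askew, and I regripped it and put it back within about 1 mm of where it stood.

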